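# Fit the matching bearing flange onto the stud plate

### The job

Pick the flanged bearing unit whose bolt holes line up with the four studs of the fixed stud plate, and lower it (do not drop it) over the studs until it lies flat on the plate, boss up; then let go. Leave the two flanges that do not fit where they are.

Things in the scene. Friction and masses are not known exactly. Their poses are not given: they have to be found in the camera images.
- flange_b: loose aluminium bearing flange lying flat on the bench: plate 110 x 110 mm, 12 mm thick, with a round boss 40 mm in diameter on its centre to lift it by (top 62 mm above the underside, black hexagon in it). Four 25 mm through holes in a square pattern, centred at x = +-33 mm, y = +-33 mm (one near each corner). About 0.4 to 0.8 kg. Origin: centre of the underside; z up, x and y parallel to the plate's sides.
- flange_a: loose aluminium bearing flange lying flat on the bench: plate 110 x 110 mm, 12 mm thick, with a round boss 40 mm in diameter on its centre to lift it by (top 62 mm above the underside, black hexagon in it). Four 25 mm through holes in an oblong pattern, centred at x = +-33 mm, y = +-16 mm. About 0.4 to 0.8 kg. Origin: centre of the underside; z up, x and y parallel to the plate's sides.
- flange_c: loose aluminium bearing flange lying flat on the bench: plate 110 x 110 mm, 12 mm thick, with a round boss 40 mm in diameter on its centre to lift it by (top 62 mm above the underside, black hexagon in it). Three 25 mm through holes centred at (33, 20), (-33, 20) and (0, -36) mm. About 0.4 to 0.8 kg. Origin: centre of the underside; z up, x and y parallel to the plate's sides.
- stud_plate: fixed grey base 150 x 150 mm with a light metal plate, flat top 30 mm above the bench. Four dark steel studs 12 mm in diameter at x, y = +-33 mm rise 28 mm above that top, the upper 14 mm tapering to 5 mm. Origin: underside centre, at bench height; z up, x, y parallel to its sides. The fitting flange goes on in any quarter turn, underside seated 30 mm above this origin, 6 mm of play round each stud.
There are look-alikes about, which are no part of the job. Leave any purple or yellow look-alike of the flange_b alone.

How it is judged:
At the end, for the whole second after the job is handed in: The flange with the square hole pattern is seated over the studs: its underside within 5 mm of the plate's top, its centre within 14 mm of the plate's centre, boss up and level within 5 degrees, at rest; the other two flanges within 40 mm of where they started (horizontal distance between flange_b and stud_plate below 0.014 m and z of flange_b in the frame of stud_plate between 0.026 and 0.035 m and angle between flange_b's own z axis and vertical below 0.09 rad and linear speed of flange_b below 0.02 m/s and angular speed of flange_b below 0.1 rad/s); the robot touches nothing.
It fails at once if a flange that does not fit is moved by more than 40 mm (distance of any of flange_a, flange_c from where it was at the start of the episode above 0.04 m).
It fails at once if the fitting flange is dropped (falls out of the fingers faster than 0.6 m/s, some 20 mm of free fall) (linear speed of flange_b above 0.6 m/s and contact force between the fingers and flange_b below 0.1 N).
It also fails if it takes over 38 s, if anything falls off the work surface, if the arm or the gripper's body presses on something with over 40 N, if the wrist force passes 120 N, or if a joint passes its speed limit or range.

### The arm

A 7-joint arm with a two-finger parallel gripper is mounted at the origin on the work surface. World frame = base frame: x ahead of the robot, y to its left, z up, the work surface at z = 0. Lengths are in m, angles in rad, forces in N, time in s.
With the tool pointing down it reaches from about 0.425 to 0.925 m from the base axis. Payload 6.8 kg.
Tool frame: the origin (TCP) lies midway between the tips of the shut fingers; the grasp point (between the pads) lies 19 mm behind it; z points along the fingers, y is the line along which they close (so a half turn about z gives the same grasp; the last joint's range is limited). The gripper opens to 85 mm and grips with 20 to 120 N. Pads are 22 mm wide; open, the fingers measure 114 mm over their backs; the gripper's body (76 mm by 85 mm) begins 54 mm behind the grasp point. The pads swing forward as they close: fully open they stand 13 mm farther back than shut.
Start: joints at [-1.353, 0.477, 0.022, 1.555, -0.011, 1.109, -0.083], TCP at [0.216, 0.64, 0.231] pointing down, gripper open.
Joint ranges: [-2.96, 2.96], [-0.34, 2.1], [-1.41, 1.46], [0.24, 2.44], [-1.37, 4.51], [0.17, 1.92], [-2.96, 2.96]. Speed limits (rad/s): [2.39, 2.39, 3.14, 3.14, 3.14, 3.14, 3.14].

### API

Orientations are given as a rotation vector (axis times angle).
In Python, from bench import robot gives the robot as it stands.
- The arm moves only by the tool step_arm, never from a script. Its argument "steps" is a list of rows, each an object with "xyz": the shift along the tool's x, y, z in m, a list of three; "twist": the turn, a rotation vector about the tool's x, y, z in degrees, a list of three. In form: [{"xyz": [x, y, z], "twist": [rx, ry, rz]}, ...]. A call has 1 to 5 rows; each row shifts and turns the commanded pose from where the row before left it, along the tool's axes as they then stand; what a row does not reach is not made up. A row lasts 1/10 s, in which the tool goes at most 50 mm and 8.59 degrees, less where a joint would pass 70% of its speed; a pose out of reach is approached as far as the arm can. A call with a gripper value outside its range is refused whole. "gripper" is the closure in counts, from 0 (fully open) to 255 (shut), set as the call begins (left out, the last holds). The fingers move at their own pace and stop on an object; "force" is the grip in N (left out, the last holds). Time passes only in rows, so rows that do not move let the fingers close. It gives the time, the measured TCP pose, the force, the opening and the grip force at its end, in the units of the state.
- robot.read_state(): the state, without advancing time (a new reading comes with each control period).
- robot.grab_frame(name): name is "scene" or "top"; returns (picture, depth): 420x560x3 uint8, red, green, blue; 420x560 float32, m along the optical axis (not along the pixel's ray), 0 where there is no reading.
- robot.calibration(name): a dict with "fx", "fy", "cx", "cy" (pixels), "D" ([k1, k2, p1, p2, k3] as OpenCV has them; the pictures are not rectified), "extrinsics" (4x4, takes a point from world to camera coordinates). Camera axes: x right, y down, z forward; pixel columns grow to the right and rows downward; lengths in m; the calibration is good to about 2 mm. A picture is of the moment at which its call begins. calibration takes no time and is no camera call.
- robot.job_done(): hands the job in; it is judged then, once.
Trained networks look in the newest picture that a camera, given by its name, has taken for a name from the list of things; names that differ only in an ending like _2 or _b are one class to them, and where a whole thing is asked for, a point or a joint stands for the part that bears it (a point fixed in the world has none). Each returns a list of dicts, best first, with "score" (0 to 1); they miss things now and then, are a little off and sometimes report something else, mostly with a low value. They report only what shows in the picture. A call takes as long as a camera call. They do not tell look-alikes from the thing itself.
- robot.recognise(camera, target): "at" ([x, y, z] in m, in the coordinates of the camera as it stood for that picture, good to about 4 mm: the middle of the surface that is visible of it).
- robot.landmark_of(camera, target): "at" ([x, y, z] in m, in the coordinates of the camera as it stood for that picture, good to about 4 mm: a listed point, or the origin of a listed thing).
The state is a dict: "time": time; "joints": joint angles; "joint_vel": joint speeds; "joint_efforts": joint torques, N m; "tool_pos": TCP position; "orientation": TCP orientation; "wrist_force": force on the tool from outside, world axes, zero at the start; "torque": the same for the moment, N m; "gripper_width": finger opening in m; "grasp_force": force on a finger pad.
Only numpy, scipy, OpenCV 4.12 (cv2) and the standard library are available. Lean on these libraries where they do the work, as an engineer would, in place of code of your own. Each camera call takes 0.05 s, during which the arm holds its last target. There are 200 camera calls.

## Working session

There is one attempt and no reset: what is moved stays moved. The work goes in short steps, Python scripts to look and compute and a tool call to move; the robot and the scene stay as the last step left them, time stands still between calls to the robot, and variables do not carry over. Pictures are saved under pics/ and viewed, at most 10 in all, crops included, and the job is handed in when it is done.

Besides the shell and the picture viewer there is one more tool, called after ">>>" by a JSON object that holds its "method" and its "body", one argument or row to a line. step_arm: Moves the arm, as the interface text tells. Its arguments: {"type":"object","properties":{"steps":{"type":"array"},"gripper":{"type":"number"},"force":{"type":"number"}},"required":["steps"]}

```bash
mkdir -p pics; cat > h.py <<'E'
import numpy as np, cv2
from bench import robot
def cam(n):
    c=robot.calibration(n); K=np.array([[c['fx'],0,c['cx']],[0,c['fy'],c['cy']],[0,0,1.]])
    return K,np.array(c['D'],float),np.array(c['extrinsics'])
def c2w(n,p):
    E=cam(n)[2]; return E[:3,:3].T@(np.array(p)-E[:3,3])
def proj(n,p):
    K,D,E=cam(n); return cv2.projectPoints(np.array(p,float).reshape(-1,1,3),cv2.Rodrigues(E[:3,:3])[0],E[:3,3],K,D)[0].reshape(-1,2)
def pix(n,uv,z):
    "pixel -> world on plane z"
    K,D,E=cam(n); q=cv2.undistortPoints(np.array(uv,float).reshape(-1,1,2),K,D).reshape(-1,2)
    d=np.c_[q,np.ones(len(q))]@E[:3,:3]; o=-E[:3,:3].T@E[:3,3]
    return o+d*((z-o[2])/d[:,2])[:,None]
E
python3 - <<'E'
from h import *
for n in ['top','scene']:
    im,d=robot.grab_frame(n); cv2.imwrite(f'pics/{n}0.png',im[...,::-1])
    np.save(f'{n}0.npy',d)
    for t in ['flange_a','flange_b','flange_c','stud_plate']:
        for r in robot.landmark_of(n,t):
            w=c2w(n,r['at']); print(n,t,round(r['score'],2),w.round(3),proj(n,w).round())
s=robot.read_state(); print(s)
E
```

```text
top flange_a 0.73 [0.466 0.079 0.002] [[242. 219.]]
top flange_a 0.69 [ 0.678 -0.021 -0.   ] [[293. 107.]]
top flange_a 0.63 [ 0.302 -0.159 -0.001] [[381. 308.]]
top flange_a 0.57 [0.277 0.2   0.003] [[172. 330.]]
top flange_a 0.55 [ 0.535  0.288 -0.002] [[128. 185.]]
top flange_b 0.73 [0.466 0.079 0.002] [[242. 219.]]
top flange_b 0.69 [ 0.678 -0.021 -0.   ] [[293. 107.]]
top flange_b 0.63 [ 0.302 -0.159 -0.001] [[381. 308.]]
top flange_b 0.57 [0.277 0.2   0.003] [[172. 330.]]
top flange_b 0.55 [ 0.535  0.288 -0.002] [[128. 185.]]
top flange_c 0.73 [0.466 0.079 0.002] [[242. 219.]]
top flange_c 0.69 [ 0.678 -0.021 -0.   ] [[293. 107.]]
top flange_c 0.63 [ 0.302 -0.159 -0.001] [[381. 308.]]
top flange_c 0.57 [0.277 0.2   0.003] [[172. 330.]]
top flange_c 0.55 [ 0.535  0.288 -0.002] [[128. 185.]]
top stud_plate 0.97 [ 0.529 -0.298  0.002] [[446. 179.]]
scene flange_a 0.96 [0.462 0.08  0.   ] [[302. 237.]]
scene flange_a 0.86 [ 0.534  0.291 -0.001] [[422. 287.]]
scene flange_a 0.79 [ 0.307 -0.159  0.002] [[191. 157.]]
scene flange_a 0.78 [ 0.672 -0.02   0.001] [[225. 343.]]
scene flang
[... 682 characters left out ...]
 'joints': array([-1.35309505,  0.47702552,  0.02237389,  1.55548185, -0.01151864,
        1.10930989, -0.08306767]), 'joint_vel': array([ 0.00051553, -0.00181803, -0.00018388, -0.00111357, -0.00056708,
       -0.00039233,  0.00069929]), 'joint_efforts': array([-1.51202516e-03, -5.95801163e+01,  1.60455041e+00, -2.81291199e+01,
        1.25363044e-02,  2.44849514e-03, -4.59658747e-05]), 'tool_pos': array([0.21601277, 0.6394675 , 0.23125564]), 'orientation': array([-5.09459935e-01, -3.09995955e+00,  1.45594320e-04]), 'wrist_force': array([-0.37018347, -0.49912929, -0.40014418]), 'torque': array([-0.00974941, -0.02631836, -0.00512787]), 'grasp_force': 0.0, 'gripper_width': 0.08513256971560537}
```

View pics/top0.png

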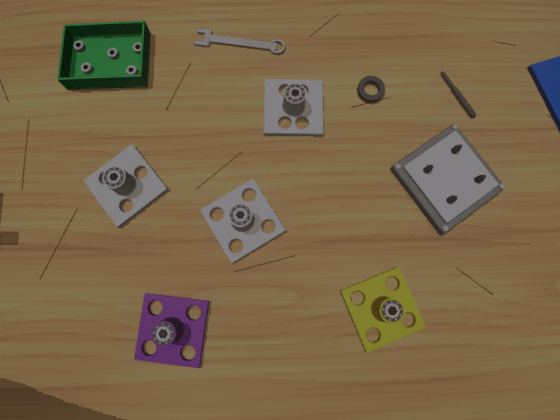

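View pics/scene0.png

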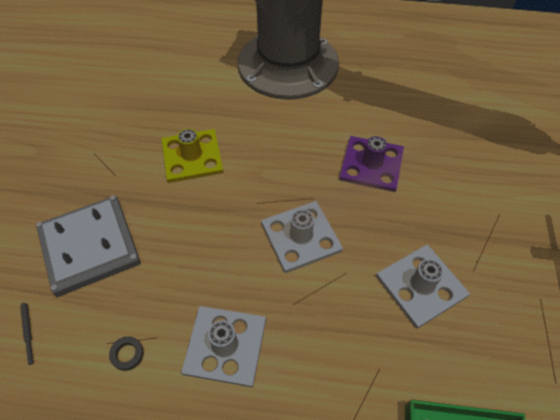

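Could be mistaken for the target, in the top picture: light flanges at (242,219) with a square pattern of 4 corner holes, (293,107) oblong, and (128,185) with three holes, plus purple (172,330) and yellow (381,308). I choose (242,219). The stud plate is at (446,179). Next I check that choice in a crop and measure both poses.

```bash
cat > m.py <<'E'
from h import *
from scipy.spatial.transform import Rotation as R
def rectpose(im,uv,z,lo,hi,half=60):
    g=cv2.cvtColor(im,cv2.COLOR_RGB2HSV); m=((g[...,1]<60)&(g[...,2]>90)).astype(np.uint8)
    m=cv2.morphologyEx(m,cv2.MORPH_OPEN,np.ones((3,3)))
    n,l,st,ce=cv2.connectedComponentsWithStats(m)
    c=[i for i in range(1,n) if lo<st[i,4]<hi]; i=min(c,key=lambda i:np.hypot(*(ce[i]-uv)))
    ys,xs=np.nonzero(l==i); w=pix('top',np.c_[xs,ys],z)[:,:2]
    return cv2.minAreaRect((w*1000).astype(np.float32)),st[i,4]
E
python3 - <<'E'
from m import *
im=cv2.imread('pics/top0.png')[...,::-1].copy()
print(rectpose(im,(242,219),.012,500,9000)); print(rectpose(im,(446,179),.03,500,15000))
st=[(457,149),(480,179),(452,199),(428,169)]
p=pix('top',st,.05); print(p.round(3),p.mean(0))
hc=[(217,214),(249,195),(268,226),(236,245)]
p=pix('top',hc,.012); print(p.round(3),p.mean(0))
print('boss',pix('top',[(241,215)],.062))
d=np.load('top0.npy'); print(R.from_rotvec(robot.read_state()['orientation']).as_matrix().round(3))
a=cv2.resize(im[165:275,185:300],None,fx=3.4,fy=3.4,interpolation=2); b=cv2.resize(im[115:240,385:510],None,fx=3,fy=3,interpolation=2)[:374]
a=cv2.convertScaleAbs(np.hstack([a[:374],b]),alpha=1.3); cv2.imwrite('pics/c1.png',a[...,::-1])
E
```

```text
(((462.2263488769531, 77.54930877685547), (110.79148864746094, 110.47029876708984), 29.98017692565918), np.int32(2854))
(((527.68408203125, -292.2255859375), (145.2611541748047, 144.62222290039062), 32.51460647583008), np.int32(5287))
[[ 0.571 -0.302  0.05 ]
 [ 0.515 -0.336  0.05 ]
 [ 0.481 -0.281  0.05 ]
 [ 0.535 -0.246  0.05 ]] [ 0.52560376 -0.29113862  0.05      ]
[[0.473 0.122 0.012]
 [0.506 0.065 0.012]
 [0.45  0.033 0.012]
 [0.418 0.089 0.012]] [0.46169654 0.07702062 0.012     ]
boss [[0.46138143 0.07596002 0.062     ]]
[[-0.947  0.32  -0.   ]
 [ 0.32   0.947 -0.   ]
 [ 0.    -0.    -1.   ]]
```

View pics/c1.png

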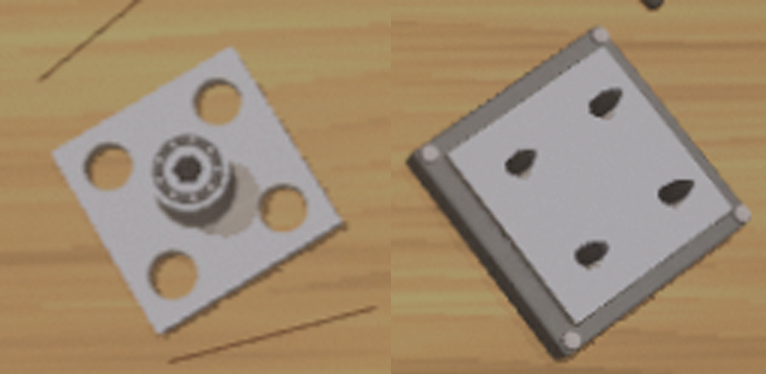

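The crop shows a light flange with four corner holes around boss (190,168 in the crop), so it is the square pattern. Its centre is about (0.462, 0.077) with yaw 30°. The stud plate is at about (0.527, -0.293) with yaw 32°. The light, size and height checks all agree, so I set out.

>>> {"method": "step_arm", "body": {
  "steps": [
    {"xyz":[-0.03,-0.033,0],"twist":[0,0,0]},
    {"xyz":[-0.03,-0.033,0],"twist":[0,0,0]},
    {"xyz":[-0.03,-0.033,0],"twist":[0,0,0]},
    {"xyz":[-0.03,-0.033,0],"twist":[0,0,0]},
    {"xyz":[-0.03,-0.033,0],"twist":[0,0,0]}
  ],
  "gripper": 0,
  "force": 60
}}

```text
time: 1.0
tool_pos: [0.306, 0.4335, 0.2315]
orientation: [0.509, 3.1, 0.001]
wrist_force: [0.5, -0.2, 0.7]
gripper_width: 0.0853
grasp_force: 0.0
```

>>> {"method": "step_arm", "body": {
  "steps": [
    {"xyz":[-0.03,-0.033,0],"twist":[0,0,0]},
    {"xyz":[-0.03,-0.033,0],"twist":[0,0,0]},
    {"xyz":[-0.03,-0.033,0],"twist":[0,0,0]},
    {"xyz":[-0.03,-0.033,0],"twist":[0,0,0]},
    {"xyz":[-0.03,-0.033,0],"twist":[0,0,0]}
  ]
}}

```text
time: 1.5
tool_pos: [0.3952, 0.2292, 0.2317]
orientation: [0.509, 3.1, 0.001]
wrist_force: [1.0, 0.4, 0.2]
gripper_width: 0.0855
grasp_force: 0.0
```

>>> {"method": "step_arm", "body": {
  "steps": [
    {"xyz":[-0.03,-0.033,0],"twist":[0,0,0]},
    {"xyz":[-0.03,-0.033,0],"twist":[0,0,0]},
    {"xyz":[-0.03,-0.033,0],"twist":[0,0,0]},
    {"xyz":[-0.023,-0.025,0],"twist":[0,0,0]},
    {"xyz":[0,0,0],"twist":[0,0,0]}
  ]
}}

```text
time: 2.0
tool_pos: [0.4636, 0.0723, 0.2318]
orientation: [0.522, 3.096, -0.001]
wrist_force: [-0.3, -0.3, -0.2]
gripper_width: 0.0853
grasp_force: 0.0
```

```bash
python3 - <<'E'
from m import *
print(pix('scene',[(302,217)],.062),pix('scene',[(59,228),(97,214),(106,244),(67,258)],.05).mean(0))
print(R.from_rotvec(robot.read_state()['orientation']).as_matrix().round(3))
im,d=robot.grab_frame('scene'); cv2.imwrite('pics/s1.png',im[...,::-1])
E
```

```text
[[0.45993421 0.07755572 0.062     ]] [ 0.53655966 -0.28787253  0.05      ]
[[-0.945  0.328  0.002]
 [ 0.328  0.945 -0.001]
 [-0.002 -0.    -1.   ]]
```

View pics/s1.png

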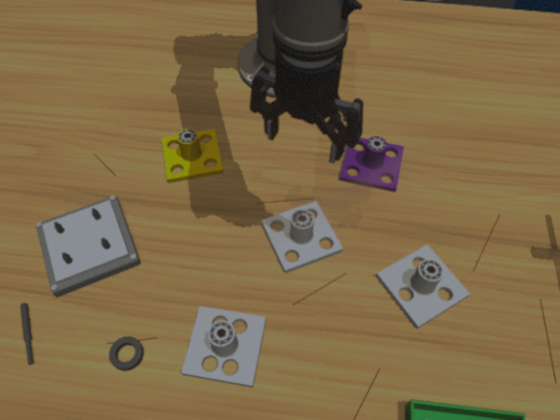

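The view shows the gripper above and behind flange_b (boss at (302,217)), with no obstruction. I correct by a few mm and go down.

>>> {"method": "step_arm", "body": {
  "steps": [
    {"xyz":[0.004,0.0036,0.04],"twist":[0,0,0]},
    {"xyz":[0,0,0.045],"twist":[0,0,0]},
    {"xyz":[0,0,0.045],"twist":[0,0,0]},
    {"xyz":[0,0,0.02],"twist":[0,0,0]},
    {"xyz":[0,0,0],"twist":[0,0,0]}
  ]
}}

```text
time: 2.55
tool_pos: [0.4568, 0.0827, 0.0788]
orientation: [-0.506, -3.095, 0.004]
wrist_force: [-0.2, 0.8, 1.1]
gripper_width: 0.0854
grasp_force: 0.0
```

>>> {"method": "step_arm", "body": {
  "steps": [
    {"xyz":[0,0,0.02],"twist":[0,0,0]},
    {"xyz":[0,0,0.02],"twist":[0,0,0]},
    {"xyz":[0,0,0.018],"twist":[0,0,0]},
    {"xyz":[0,0,0],"twist":[0,0,0]}
  ]
}}

```text
time: 2.95
tool_pos: [0.4589, 0.0829, 0.0231]
orientation: [-0.507, -3.099, -0.0]
wrist_force: [-0.5, 0.3, 0.3]
gripper_width: 0.0858
grasp_force: 0.0
```

>>> {"method": "step_arm", "body": {
  "steps": [
    {"xyz":[-0.004,-0.005,0],"twist":[0,0,0]},
    {"xyz":[0,0,0],"twist":[0,0,0]},
    {"xyz":[0,0,0],"twist":[0,0,0]}
  ]
}}

```text
time: 3.25
tool_pos: [0.4625, 0.076, 0.0245]
orientation: [0.51, 3.098, 0.002]
wrist_force: [0.0, -0.2, -0.1]
gripper_width: 0.0857
grasp_force: 0.0
```

>>> {"method": "step_arm", "body": {
  "steps": [
    {"xyz":[0,0,0],"twist":[0,0,0]},
    {"xyz":[0,0,0],"twist":[0,0,0]},
    {"xyz":[0,0,0],"twist":[0,0,0]},
    {"xyz":[0,0,0],"twist":[0,0,0]},
    {"xyz":[0,0,0],"twist":[0,0,0]}
  ],
  "gripper": 255,
  "force": 70
}}

```text
time: 3.75
tool_pos: [0.462, 0.0765, 0.0238]
orientation: [0.509, 3.1, 0.001]
wrist_force: [-1.9, 1.2, 6.9]
gripper_width: 0.0381
grasp_force: 69.6
```

>>> {"method": "step_arm", "body": {
  "steps": [
    {"xyz":[0,0,0],"twist":[0,0,0]},
    {"xyz":[0,0,0],"twist":[0,0,0]},
    {"xyz":[0,0,0],"twist":[0,0,0]},
    {"xyz":[0,0,0],"twist":[0,0,0]},
    {"xyz":[0,0,0],"twist":[0,0,0]}
  ]
}}

```text
time: 4.25
tool_pos: [0.4619, 0.0764, 0.0238]
orientation: [0.509, 3.1, 0.001]
wrist_force: [-0.4, 0.9, 7.1]
gripper_width: 0.0388
grasp_force: 69.6
```

Gripped (39 mm on the 40 mm boss). I lift smoothly.

>>> {"method": "step_arm", "body": {
  "steps": [
    {"xyz":[0,0,-0.01],"twist":[0,0,0]},
    {"xyz":[0,0,-0.02],"twist":[0,0,0]},
    {"xyz":[0,0,-0.03],"twist":[0,0,0]},
    {"xyz":[0,0,-0.03],"twist":[0,0,0]},
    {"xyz":[0,0,-0.02],"twist":[0,0,0]}
  ]
}}

```text
time: 4.75
tool_pos: [0.4609, 0.0755, 0.1347]
orientation: [-0.51, -3.1, 0.0]
wrist_force: [1.1, 0.8, -7.4]
gripper_width: 0.0384
grasp_force: 71.7
```

>>> {"method": "step_arm", "body": {
  "steps": [
    {"xyz":[0,0,-0.01],"twist":[0,0,0]},
    {"xyz":[0,0,0],"twist":[0,0,0]}
  ]
}}

```text
time: 4.95
tool_pos: [0.4616, 0.0759, 0.144]
orientation: [0.509, 3.099, 0.001]
wrist_force: [0.4, 0.4, -7.8]
gripper_width: 0.0387
grasp_force: 71.7
```

>>> {"method": "step_arm", "body": {
  "steps": [
    {"xyz":[-0.009,-0.0165,0],"twist":[0,0,0]},
    {"xyz":[-0.018,-0.033,0],"twist":[0,0,0]},
    {"xyz":[-0.018,-0.033,0],"twist":[0,0,0]},
    {"xyz":[-0.018,-0.033,0],"twist":[0,0,0]},
    {"xyz":[-0.018,-0.033,0],"twist":[0,0,0]}
  ]
}}

```text
time: 5.45
tool_pos: [0.4894, -0.092, 0.1416]
orientation: [-0.508, -3.097, 0.001]
wrist_force: [0.7, -0.1, -7.4]
gripper_width: 0.038
grasp_force: 71.9
```

>>> {"method": "step_arm", "body": {
  "steps": [
    {"xyz":[-0.018,-0.033,0],"twist":[0,0,0]},
    {"xyz":[-0.018,-0.033,0],"twist":[0,0,0]},
    {"xyz":[-0.018,-0.033,0],"twist":[0,0,0]},
    {"xyz":[-0.018,-0.033,0],"twist":[0,0,0]},
    {"xyz":[-0.018,-0.033,0],"twist":[0,0,0]}
  ]
}}

```text
time: 5.95
tool_pos: [0.5219, -0.2766, 0.1409]
orientation: [-0.509, -3.096, -0.001]
wrist_force: [1.1, 0.9, -7.4]
gripper_width: 0.0384
grasp_force: 71.9
```

>>> {"method": "step_arm", "body": {
  "steps": [
    {"xyz":[-0.009,-0.0165,0],"twist":[0,0,0]},
    {"xyz":[0,0,0],"twist":[0,0,-2.3]},
    {"xyz":[0,0,0],"twist":[0,0,0]},
    {"xyz":[0,0,0],"twist":[0,0,0]},
    {"xyz":[0,0,0],"twist":[0,0,0]}
  ]
}}

```text
time: 6.45
tool_pos: [0.5261, -0.2932, 0.1423]
orientation: [-0.446, -3.108, -0.001]
wrist_force: [0.5, -0.4, -7.8]
gripper_width: 0.0388
grasp_force: 72.2
```

```bash
python3 - <<'E'
from m import *
s=robot.read_state(); print(s['time'],s['tool_pos'],s['grasp_force']); print(R.from_rotvec(s['orientation']).as_matrix().round(3))
a,_=robot.grab_frame('top'); np.save('t2.npy',a)
b,_=robot.grab_frame('scene'); 
z=s['tool_pos'][2]-.0238+.012
p=s['tool_pos'].copy(); p[2]=z
print('proj centre',proj('top',p),proj('scene',p))
o=np.hstack([cv2.resize(a[90:290,330:530],(390,390),interpolation=2),cv2.resize(b[130:330,0:200],(390,390),interpolation=2)])
cv2.imwrite('pics/t2.png',cv2.convertScaleAbs(o,alpha=1.4)[...,::-1])
E
```

```text
6.45 [ 0.52609842 -0.29320496  0.14234741] 72.22406387329102
[[-0.96   0.281 -0.002]
 [ 0.281  0.96   0.001]
 [ 0.002  0.001 -1.   ]]
proj centre [[479.32735217 158.90085366]] [[ 63.7520356  203.31795492]]
```

View pics/t2.png

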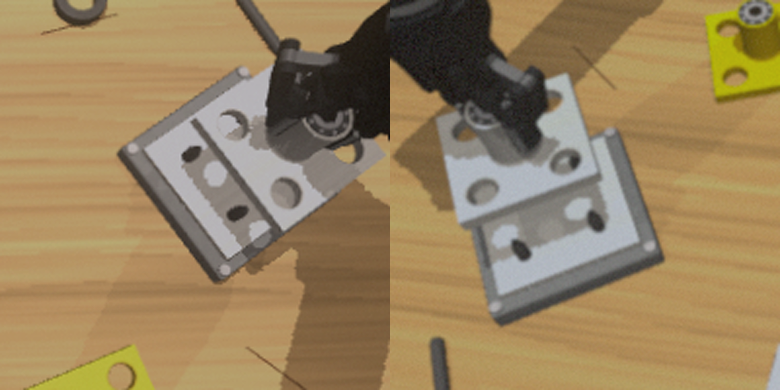

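The held flange is level and its sides look parallel to the plate. The top and scene estimates of the plate centre differ by about 10 mm in x, so I refine that from the first images, using the light plate's outline and the studs' dark blobs in both cameras.

```bash
python3 - <<'E'
from m import *
from scipy.optimize import least_squares
P=None; obs={}
for n,uv in [('top',(446,179)),('scene',(88,238))]:
    im=cv2.imread(f'pics/{n}0.png'); g=cv2.cvtColor(im,cv2.COLOR_BGR2GRAY)
    x,y=uv; sub=(g[y-35:y+35,x-35:x+35]<75).astype(np.uint8)
    k,l,st,ce=cv2.connectedComponentsWithStats(sub)
    o=np.array([ce[i]+[x-35,y-35] for i in range(1,k) if 15<st[i,4]<150]); obs[n]=o
    print(n,o.round(1),[st[i,4] for i in range(1,k)])
S=np.array([[-33,-33],[33,-33],[33,33],[-33,33]])/1000.
def studs(q,z):
    c,s=np.cos(q[2]),np.sin(q[2]); return np.c_[S@np.array([[c,s],[-s,c]])+q[:2],np.full(4,z)]
for z in (.04,.045):
  for ns in (['top'],['scene'],['top','scene']):
    def f(q):
        r=[]
        for n in ns:
            p=proj(n,studs(q,z)); o=obs[n]; d=o[:,None]-p[None]; j=np.linalg.norm(d,axis=2).argmin(1)
            r.append((d[np.arange(len(o)),j]).ravel())
        return np.concatenate(r)
    r=least_squares(f,[.528,-.292,np.radians(32)]); print(z,ns,r.x[:2].round(4),np.degrees(r.x[2]).round(1),np.abs(r.fun).max().round(1))
im=cv2.imread('pics/scene0.png'); g=cv2.cvtColor(im,cv2.COLOR_BGR2HSV)
m=((g[...,1]<60)&(g[...,2]>115)).astype(np.uint8); m=cv2.morphologyEx(m,cv2.MORPH_OPEN,np.ones((7,7))); l=cv2.connectedComponents(m)[1]
ys,xs=np.nonzero(l==l[238,85]); print(l[238,85],cv2.minAreaRect((pix('scene',np.c_[xs,ys],.03)[:,:2]*1000).astype(np.float32)))
im=cv2.imread('pics/top0.png'); g=cv2.cvtColor(im,cv2.COLOR_BGR2HSV)
m=((g[...,1]<60)&(g[...,2]>115)).astype(np.uint8); m=cv2.morphologyEx(m,cv2.MORPH_OPEN,np.ones((7,7))); l=cv2.connectedComponents(m)[1]
ys,xs=np.nonzero(l==l[175,450]); print(l[175,450],cv2.minAreaRect((pix('top',np.c_[xs,ys],.03)[:,:2]*1000).astype(np.float32)))
E
```

```text
top [[455.8 148.8]
 [427.7 168.5]
 [477.5 178.9]
 [424.3 195.3]
 [418.3 203.3]
 [451.3 199. ]] [np.int32(63), np.int32(1), np.int32(1), np.int32(58), np.int32(44), np.int32(62), np.int32(116), np.int32(61), np.int32(10)]
scene [[120.4 208.2]
 [ 96.  214.1]
 [ 58.8 227.7]
 [105.1 243.3]
 [ 66.8 257.9]
 [115.9 269.6]] [np.int32(19), np.int32(55), np.int32(60), np.int32(58), np.int32(66), np.int32(76)]
0.04 ['top'] [ 0.5276 -0.2804] 17.1 17.8
0.04 ['scene'] [ 0.5349 -0.2828] 22.3 19.5
0.04 ['top', 'scene'] [ 0.5312 -0.2819] 19.5 20.4
0.045 ['top'] [ 0.5263 -0.278 ] 17.1 17.8
0.045 ['scene'] [ 0.5376 -0.2802] 22.3 19.4
0.045 ['top', 'scene'] [ 0.5318 -0.2798] 19.4 21.4
1 ((530.9130249023438, -294.9799499511719), (122.33252716064453, 122.61665344238281), 32.7485237121582)
5 ((529.4031982421875, -295.24810791015625), (122.7464370727539, 122.7615966796875), 32.793277740478516)
```

>>> {"method": "step_arm", "body": {
  "steps": [
    {"xyz":[0,0,0.015],"twist":[0,0,0]},
    {"xyz":[0,0,0.015],"twist":[0,0,0]},
    {"xyz":[0,0,0.01],"twist":[0,0,0]},
    {"xyz":[0,0,0],"twist":[0,0,0]}
  ]
}}

```text
time: 6.95
tool_pos: [0.5248, -0.2933, 0.1007]
orientation: [-0.446, -3.105, -0.002]
wrist_force: [0.1, -0.1, -6.5]
gripper_width: 0.0386
grasp_force: 72.3
```

The plate outlines from both cameras agree: centre (0.530, -0.295), yaw 32.8°. (The stud fit was spoiled by dark side faces, so I discard it.) I shift and lower gently while watching the force.

>>> {"method": "step_arm", "body": {
  "steps": [
    {"xyz":[-0.005,-0.001,0],"twist":[0,0,0]},
    {"xyz":[0,0,0.01],"twist":[0,0,0]},
    {"xyz":[0,0,0.005],"twist":[0,0,0]},
    {"xyz":[0,0,0],"twist":[0,0,0]},
    {"xyz":[0,0,0],"twist":[0,0,0]}
  ]
}}

```text
time: 7.45
tool_pos: [0.5308, -0.2967, 0.0881]
orientation: [-0.447, -3.109, -0.0]
wrist_force: [-0.7, -0.4, -7.4]
gripper_width: 0.0385
grasp_force: 72.3
```

>>> {"method": "step_arm", "body": {
  "steps": [
    {"xyz":[0,0,0.005],"twist":[0,0,0]},
    {"xyz":[0,0,0.005],"twist":[0,0,0]},
    {"xyz":[0,0,0],"twist":[0,0,0]}
  ]
}}

```text
time: 7.75
tool_pos: [0.5304, -0.2963, 0.0774]
orientation: [-0.447, -3.108, -0.001]
wrist_force: [0.0, -1.0, -7.5]
gripper_width: 0.0388
grasp_force: 72.3
```

Already about 4 mm below the stud tips without contact, so I go on.

>>> {"method": "step_arm", "body": {
  "steps": [
    {"xyz":[0,0,0.005],"twist":[0,0,0]},
    {"xyz":[0,0,0.005],"twist":[0,0,0]},
    {"xyz":[0,0,0],"twist":[0,0,0]}
  ]
}}

```text
time: 8.05
tool_pos: [0.5304, -0.2964, 0.0674]
orientation: [-0.447, -3.108, -0.001]
wrist_force: [-1.5, 1.3, -7.9]
gripper_width: 0.0384
grasp_force: 72.3
```

>>> {"method": "step_arm", "body": {
  "steps": [
    {"xyz":[0,0,0.005],"twist":[0,0,0]},
    {"xyz":[0,0,0.004],"twist":[0,0,0]},
    {"xyz":[0,0,0],"twist":[0,0,0]}
  ]
}}

```text
time: 8.35
tool_pos: [0.5305, -0.2965, 0.0586]
orientation: [-0.447, -3.108, -0.001]
wrist_force: [-1.0, 1.2, -6.7]
gripper_width: 0.0385
grasp_force: 72.3
```

>>> {"method": "step_arm", "body": {
  "steps": [
    {"xyz":[0,0,0.002],"twist":[0,0,0]},
    {"xyz":[0,0,0.002],"twist":[0,0,0]},
    {"xyz":[0,0,0],"twist":[0,0,0]}
  ]
}}

```text
time: 8.65
tool_pos: [0.5308, -0.2967, 0.0551]
orientation: [-0.447, -3.109, -0.0]
wrist_force: [-0.4, 0.9, -6.7]
gripper_width: 0.0384
grasp_force: 72.3
```

>>> {"method": "step_arm", "body": {
  "steps": [
    {"xyz":[0,0,0.001],"twist":[0,0,0]},
    {"xyz":[0,0,0.001],"twist":[0,0,0]},
    {"xyz":[0,0,0],"twist":[0,0,0]}
  ]
}}

```text
time: 8.95
tool_pos: [0.5311, -0.2969, 0.054]
orientation: [0.447, 3.109, 0.0]
wrist_force: [-2.4, 1.7, 1.0]
gripper_width: 0.0384
grasp_force: 73.2
```

Seated: the weight has come off the wrist at z 0.054. I let go and retreat.

>>> {"method": "step_arm", "body": {
  "steps": [
    {"xyz":[0,0,0],"twist":[0,0,0]},
    {"xyz":[0,0,0],"twist":[0,0,0]},
    {"xyz":[0,0,0],"twist":[0,0,0]},
    {"xyz":[0,0,0],"twist":[0,0,0]},
    {"xyz":[0,0,0],"twist":[0,0,0]}
  ],
  "gripper": 0
}}

```text
time: 9.45
tool_pos: [0.5311, -0.2969, 0.0534]
orientation: [0.447, 3.109, -0.0]
wrist_force: [0.4, -0.2, 0.3]
gripper_width: 0.0855
grasp_force: 0.0
```

>>> {"method": "step_arm", "body": {
  "steps": [
    {"xyz":[0,0,0],"twist":[0,0,0]},
    {"xyz":[0,0,-0.02],"twist":[0,0,0]},
    {"xyz":[0,0,-0.04],"twist":[0,0,0]},
    {"xyz":[0,0,-0.04],"twist":[0,0,0]},
    {"xyz":[0,0,-0.04],"twist":[0,0,0]}
  ]
}}

```text
time: 9.95
tool_pos: [0.5306, -0.2967, 0.1946]
orientation: [-0.447, -3.109, 0.0]
wrist_force: [0.2, -0.5, -0.4]
gripper_width: 0.0855
grasp_force: 0.0
```

>>> {"method": "step_arm", "body": {
  "steps": [
    {"xyz":[0,0,-0.03],"twist":[0,0,0]},
    {"xyz":[0,0,0],"twist":[0,0,0]},
    {"xyz":[0,0,0],"twist":[0,0,0]}
  ]
}}

```text
time: 10.25
tool_pos: [0.5312, -0.2968, 0.2238]
orientation: [0.447, 3.108, 0.0]
wrist_force: [-0.2, 0.4, -0.0]
gripper_width: 0.0857
grasp_force: 0.0
```

```bash
python3 - <<'E'
from m import *
b,d=robot.grab_frame('scene'); cv2.imwrite('pics/s3.png',b[...,::-1])
for r in robot.landmark_of('scene','flange_b'): print(round(r['score'],2),c2w('scene',r['at']).round(3))
E
```

```text
0.87 [0.276 0.199 0.002]
0.86 [ 0.304 -0.157  0.001]
0.83 [ 0.675 -0.021  0.001]
0.75 [ 0.53   0.291 -0.001]
0.64 [ 0.53  -0.297  0.032]
```

View pics/s3.png

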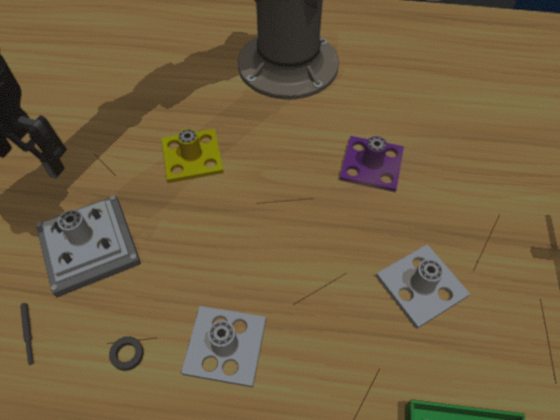

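The flange sits flat on the plate, with the studs showing in its holes (around (80,235)). It measures (0.530, -0.297, 0.032), the other flanges have not moved and the gripper is clear.

```bash
python3 -c "
from bench import robot
print(robot.job_done())"
```

```text
the job is handed in; nothing more can be done
None
```

The square-pattern flange (flange_b) is seated flat over the studs, boss up and released. The last picture puts its centre about 2 mm from the plate's centre and shows the other flanges where they started, and the job was handed in at about 10 s; no verdict was returned.

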